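# Slide a roof tile to the sounding tester and start the strike

## Robot

A 6-joint arm with a two-finger parallel gripper is mounted at the origin on the work surface. World frame = base frame: x ahead of the robot, y to its left, z up, the work surface at z = 0. Lengths are in m, angles in rad, forces in N, time in s.
With the tool pointing down it reaches from about 0.275 to 0.75 m from the base axis. Payload 10.2 kg.
Tool frame: the origin (TCP) lies at the very end of the fingers, on their centre line; the grasp point (between the pads) lies 19 mm behind it (env.grip_point_offset is the distance from the TCP to the grasp point, in m); z points along the fingers, y is the line along which they close (so a half turn about z gives the same grasp; the last joint's range is limited). The gripper opens to 88 mm and grips with 3 to 60 N. Pads are 18 mm wide; open, the fingers measure 123 mm over their backs; the gripper's body (75 mm by 187 mm) begins 45 mm behind the grasp point.
Start: joints at [-1.349, 0.313, 1.498, -0, 1.331, -0.223], TCP at [0.226, -0.474, 0.239] pointing down, gripper open.
Joint ranges: [-2.94, 2.94], [-0.97, 2.17], [0.19, 2.56], [-1.23, 4.37], [0.02, 3.11], [-2.88, 2.88]. Speed limits (rad/s): [2.39, 2.39, 3.01, 3.14, 3.14, 3.14].

## Interface

Orientations are given as a rotation vector (axis times angle).
In Python, from cell import sensors, cams, job, env gives the robot as it stands.
- The arm moves only by the shell command python3 -m handwheel 'ROWS'. ROWS is JSON, a list of rows, each an object with "linear": the shift along the tool's x, y, z in units of 500 mm (1.0 is 500 mm), a list of three; "rot": the turn, a rotation vector about the tool's x, y, z in units of pi/2 rad (1.0 is pi/2 rad), a list of three; "hand": the closure, from 0 (fully open) to 1 (shut). In form: [{"linear": [dx, dy, dz], "rot": [ax, ay, az], "hand": hand}, ...]. A call has 1 to 5 rows; each row is the pose to reach, as a shift and turn from the pose commanded when the call began, along the tool's axes at that moment; what a row does not reach only later rows make up. A row lasts 1/10 s, in which the tool goes at most 50 mm and 8.59 degrees, less where a joint would pass 70% of its speed; a pose out of reach is approached as far as the arm can. A call with a number of a shift or a turn outside -1 to 1 is refused whole. A call with a gripper value outside its range is refused whole. The fingers move at their own pace and stop on an object; the grip force is fixed at half the most. Time passes only in rows, so rows that repeat a pose let the fingers close. It gives the time, the measured TCP pose, the force, the opening and the grip force at its end, in the units of the state.
- sensors.observe(): the state, without advancing time (a new reading comes with each control period).
- cams.capture(name): name is "side" or "top" or "wrist"; returns the picture (420x560x3 uint8, red, green, blue); there is no depth.
- cams.get_calibration(name): a dict with "intrinsics" (3x3 intrinsics, pixels), "origin" and "orientation" of the camera in the world. Camera axes: x right, y down, z forward; pixel columns grow to the right and rows downward; lengths in m; the calibration is good to about 2 mm. A picture is of the moment at which its call begins: read the wrist's pose just before it. get_calibration takes no time and is no camera call; for the wrist camera it gives the pose at the moment of the call.
- job.finish_job(): hands the job in; it is judged then, once.
The state is a dict: "clock": time; "q": joint angles; "qvel": joint speeds; "tau": joint torques, N m; "eef_pos": TCP position; "tool_rot": TCP orientation; "ft_force": force on the tool from outside, world axes, zero at the start; "torque": the same for the moment, N m; "grip_width": finger opening in m; "grasp_force": force on a finger pad.
Only numpy, scipy, OpenCV 4.12 (cv2) and the standard library are available. Lean on these libraries where they do the work, as an engineer would, in place of code of your own. Each camera call takes 0.05 s, during which the arm holds its last target. There are 200 camera calls.

## Task

Slide the small glazed roof tile along the table, without lifting it, round the bolted-down mallet stand and clamp post until all of it lies inside the yellow outline under the striker, standing square enough that no corner reaches the paint. Then flip the yellow guard cover of the control box up past upright so that it stays open, press the green start button fully down for a moment, and let go. Neither the tile nor the robot may touch the mallet stand, the clamp post or the striker, and the mugs, tape roll and torch stay where they are.

Things in the scene. Friction and masses are not known exactly. Their poses are not given: they have to be found in the camera images.
- tile: the loose red-brown glazed roof tile to be slid: 120 x 120 mm, about 0.6 kg, too wide to grip across; starts on the robot's left. Origin at the centre of its underside, z up. Its +x and -x end faces are upright, 20 mm high over the middle; its +y and -y flanks are upright, 36 mm high: outer faces of two raised rolls, 26 mm wide, running along x. Quarter turns of yaw do not matter
- tile_corner0 (a point): bottom corner of the tile at its own (+ 60 mm, + 60 mm)
- tile_corner1 (a point): bottom corner of the tile at its own (+ 60 mm, - 60 mm)
- tile_corner2 (a point): bottom corner of the tile at its own (- 60 mm, - 60 mm)
- tile_corner3 (a point): bottom corner of the tile at its own (- 60 mm, + 60 mm)
- pad (a point): centre of the yellow outline painted on the table (flush, nothing to climb): a square of 160 x 160 mm inside the 12 mm line. Its x axis points away from the robot towards the striker bracket, its y axis to the left, both square to the outline
- tester: fixed sounding tester, origin and axes as point pad. A blue striker post, 50 x 50 mm, 130 mm high, stands 150 mm beyond the pad's centre (+x) on a foot of 60 x 120 mm; a thin mallet reaches from it back over the pad, its pink ball head (34 mm across) 40 mm beyond the centre, underside 69 mm above the table: the tile passes beneath. Not to be touched
- mallet_stand: fixed obstacle: round steel foot, 60 mm diameter, green tube up to 80 mm, two pink mallet heads up to 135 mm high, all within 30 mm of its axis. Origin at the centre of its underside. It and the clamp post swap places: one stands on the left, on the far side of the way from tile to outline; the other on the right, nearer the robot than the outline
- clamp_post: fixed obstacle: square steel foot of 42 x 42 mm, red post, steel cross handle at the top, 131 mm high, all within 30 mm of its axis. Origin at the centre of its underside
- control_box: fixed grey control box, 120 (x) x 96 (y) x 50 mm high, on the robot's right; origin at the centre of its underside, its +x side, with the hinge, points away from the robot and to the left (yaw about 0.4 to 0.9 rad)
- cover (a joint): angle of the yellow guard cover about its hinge along the box's y axis at the far side: 0 shut, 1.57 upright, 1.95 its stop, leaning back. It may start slightly ajar. The hinge is stiff (about 0.07 N m): the cover stays at any angle. A hood of 106 x 84 mm, 46 mm high, its top 98 mm above the table when shut
- cover_hinge (a point): point on the middle of the hinge line, 52 mm above the table, 52 mm behind the box's centre
- cover_tab (a point): grip point in the black fin on top of the cover near its front: fin 36 mm long along the cover's x, 12 mm thick along y, 38 mm high; this point is in its middle plane, 28 mm above the cover's top, 10 mm below the fin's upper edge; when shut it is 80 mm before the hinge and 74 mm above it. Turns with the cover
- start (a joint): travel of the green start button: 0 up, 6 mm (0.006) fully down. A spring returns it; fully down takes 5 N. It is pressed straight down
- start_top (a point): centre of the top of the green button (32 mm across), on top of the control box under the cover, 20 mm nearer the robot than the box's centre. It moves with the button
- mug: cream mug, 82 mm across, 95 mm high, bystander; origin at the centre of its underside
- mug2: second cream mug of the same size, bystander; origin at the centre of its underside
- tape_roll: white roll of tape lying flat, 110 mm across, 48 mm high, bystander; origin at the centre of its underside
- torch: black torch standing upright, 44 mm across, 115 mm high, bystander; origin at the centre of its underside
Mind the look-alikes: they are no part of the job. Of the things that look like the tile, the larger one is meant. Of the things like the control_box, leave any that is turquoise; of the rest the larger one is meant.

How it is judged:
On the way, in this order (a step that is already met when the one before it is completed fails the run):
1. the tile lies flat and at rest, wholly inside the yellow outline (x of tile_corner0 in the frame of pad between -0.082 and 0.082 m and y of tile_corner0 in the frame of pad between -0.082 and 0.082 m and x of tile_corner1 in the frame of pad between -0.082 and 0.082 m and y of tile_corner1 in the frame of pad between -0.082 and 0.082 m and x of tile_corner2 in the frame of pad between -0.082 and 0.082 m and y of tile_corner2 in the frame of pad between -0.082 and 0.082 m and x of tile_corner3 in the frame of pad between -0.082 and 0.082 m and y of tile_corner3 in the frame of pad between -0.082 and 0.082 m and height (world z) of tile below 0.006 m and angle between tile's own z axis and vertical below 0.06 rad and linear speed of tile below 0.01 m/s), for 0.2 s.
2. the guard cover is flipped up past upright (over 1.57 rad) (value of joint cover above 1.57 rad), for 0.2 s.
3. the start button is pressed fully down (over 4.5 of its 6 mm) (value of joint start above 0.0045 m), for 0.1 s.
At the end, for the whole second after the job is handed in: All four bottom corners of the tile lie inside the yellow outline (within 82 mm of the pad's centre along both its axes), the tile flat on the table and at rest; the cover stands open past upright (over 1.57 rad); the button has been pressed and is up again (under 1.5 mm) (all of step 1 and value of joint cover above 1.57 rad and value of joint start below 0.0015 m); the robot touches nothing.
It fails at once if anything touches the mallet stand, the clamp post or the striker (contact force between any of mallet_stand, clamp_post, tester and anything else above 0.5 N).
It fails at once if the tile is lifted off the table or tipped (over 12 mm or 0.15 rad) (height (world z) of tile above 0.012 m or angle between tile's own z axis and vertical above 0.15 rad).
It fails at once if a mug, the tape roll or the torch is moved by more than 20 mm (distance of any of mug, mug2, tape_roll, torch from where it was at the start of the episode above 0.02 m).
It also fails if it takes over 72 s, if anything falls off the work surface, if the arm or the gripper's body presses on something with over 40 N, if the wrist force passes 120 N, or if a joint passes its speed limit or range.

## Working session

There is one attempt and no reset: what is moved stays moved. The work goes in short steps, Python scripts to look and compute and a shell command to move; the robot and the scene stay as the last step left them, time stands still between calls to the robot, and variables do not carry over. Pictures are saved under pics/ and viewed, at most 10 in all, crops included, and the job is handed in when it is done.

```bash
mkdir -p pics; ls
python3 - <<'E'
from cell import sensors,cams,job,env
import cv2
for n in ("top","side"):
    cv2.imwrite(f"pics/{n}0.png",cams.capture(n)[:,:,::-1]); c=cams.get_calibration(n);print(n,c)
s=sensors.observe();print(s)
E
```

```text
pics
top {'intrinsics': array([[391.25293426,   0.        , 280.82275035],
       [  0.        , 391.25293426, 215.32483064],
       [  0.        ,   0.        ,   1.        ]]), 'origin': array([ 0.23702895, -0.09758535,  1.45273668]), 'orientation': array([-2.02121902,  2.18284296, -0.25519771])}
side {'intrinsics': array([[424.64327134,   0.        , 288.01869229],
       [  0.        , 424.64327134, 208.4119927 ],
       [  0.        ,   0.        ,   1.        ]]), 'origin': array([0.36304638, 0.89266085, 1.0135694 ]), 'orientation': array([-0.27850855,  2.7948551 , -1.2264167 ])}
{'clock': 0.1, 'q': array([-1.34938387e+00,  3.13375869e-01,  1.49830614e+00,  2.31818428e-05,
        1.33098596e+00, -2.23403290e-01]), 'qvel': array([ 0.00044646, -0.00024487, -0.00042632, -0.00072605, -0.00172344,
        0.0008102 ]), 'tau': array([ 2.19914487e-03, -4.02814293e+01, -2.52644634e+01,  6.95298007e-02,
        3.42325587e-02, -4.67879568e-05]), 'eef_pos': array([ 0.22585132, -0.47371862,  0.23824829]), 'tool_rot': array([-3.06316566e+00, -6.92723177e-01, -3.70359105e-05]), 'ft_force': array([ 0.1169255 ,  0.12777099, -0.10788118]), 'torque': array([-0.00379505,  0.00341714,  0.00432987]), 'grasp_force': 0.0, 'grip_width': 0.08856473926172223}
```

Run:
```python
import cv2
for n in ("top","side"):
    i=cv2.imread(f"pics/{n}0.png"); cv2.imwrite(f"pics/{n}0b.png",cv2.resize(i,(800,600),interpolation=cv2.INTER_CUBIC))
```

```text
(no output)
```

View pics/top0b.png

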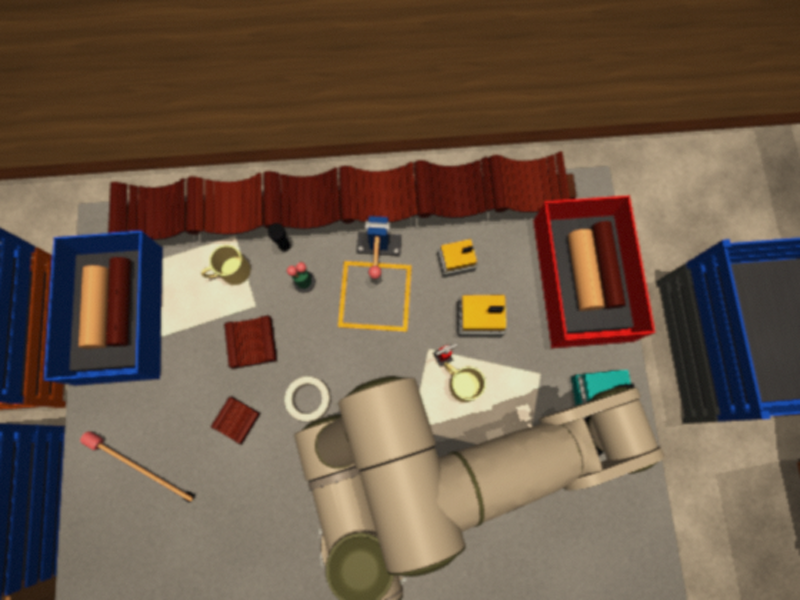

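View pics/side0b.png

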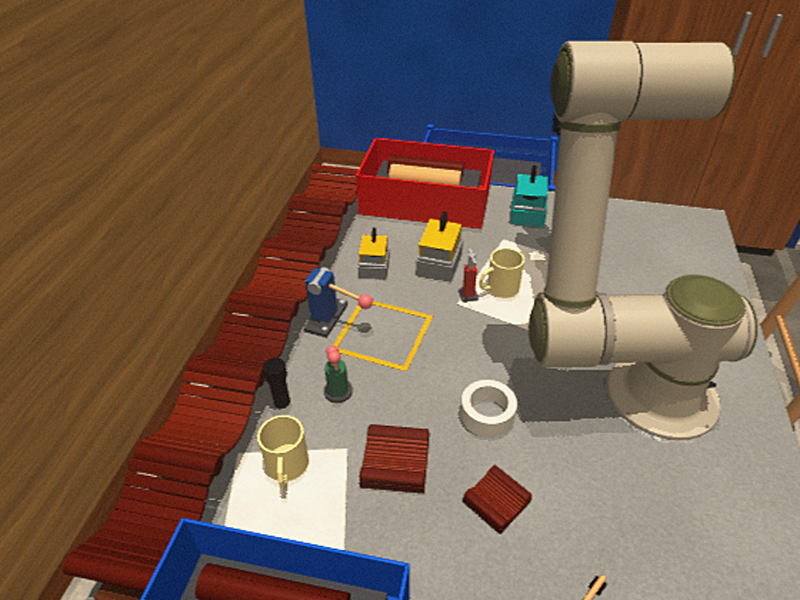

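Top view (800x600 scale). Tile candidates are (250,342), the larger, and (235,420), the smaller look-alike. The roof tiles along the back are scenery. Control box candidates are (483,314), the larger yellow; (458,257), the smaller yellow; and (603,385), turquoise. I choose the tile at (250,342) and the box at (483,314). The pad is at about (375,296), the mallet stand at (300,278), the clamp post at (444,353), the tape at (307,399) and the torch at (280,237). Next is a close crop to check these.

```bash
cat > h.py <<'E'
import numpy as np, cv2
from scipy.spatial.transform import Rotation as R
from cell import sensors,cams,job,env
def ray(name,pts,z,cal=None):
    c=cal or cams.get_calibration(name); K=c["intrinsics"]
    p=np.atleast_2d(np.array(pts,float)); d=np.c_[p,np.ones(len(p))]@np.linalg.inv(K).T
    d=d@R.from_rotvec(c["orientation"]).as_matrix().T; o=c["origin"]
    return o+d*((np.broadcast_to(z,len(p))-o[2])/d[:,2])[:,None]
def proj(name,P,cal=None):
    c=cal or cams.get_calibration(name); q=(np.atleast_2d(P)-c["origin"])@R.from_rotvec(c["orientation"]).as_matrix()
    q=q@c["intrinsics"].T; return q[:,:2]/q[:,2:]
E
python3 - <<'E'
import cv2,numpy as np
i=cv2.imread("pics/top0.png")
cv2.imwrite("pics/c1.png",cv2.resize(i[150:290,150:350],(800,560),interpolation=cv2.INTER_CUBIC))
i=i[150:280,290:450]
cv2.imwrite("pics/c2.png",cv2.resize(i[:,:90],None,fx=6,fy=4.6,interpolation=cv2.INTER_CUBIC)[:600])
from h import *
for n,p,z in [("tile",(250,342),.03),("pad",(375,296),0),("stand",(303,284),.0),("clamp",(446,355),.1),("box",(483,314),.098),("mug",(226,262),.09),("mug2",(466,384),.09),("tape",(307,399),.048),("torch",(277,230),.1),("smalltile",(235,420),0.02)]:
    print(n,ray("top",np.array(p)*.7,z).round(3))
E
```

```text
tile [[0.51 0.27 0.03]]
pad [[ 0.615 -0.059  0.   ]]
stand [[0.663 0.133 0.   ]]
clamp [[ 0.428 -0.224  0.1  ]]
box [[ 0.523 -0.326  0.098]]
mug [[0.71  0.312 0.09 ]]
mug2 [[ 0.355 -0.267  0.09 ]]
tape [[0.352 0.126 0.048]]
torch [[0.783 0.178 0.1  ]]
smalltile [[0.316 0.313 0.02 ]]
```

View pics/c1.png

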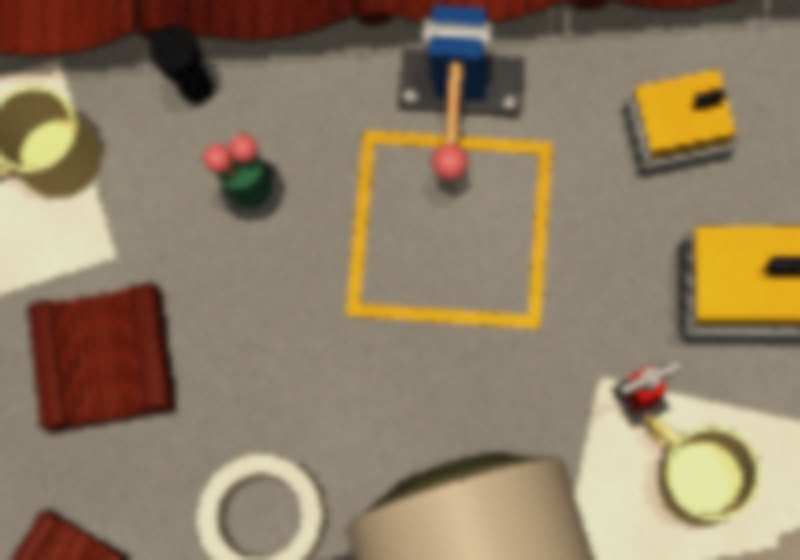

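The crop shows the tile with corners at (28,305), (157,285), (175,410) and (45,432), and its rolls running up the image. The outline's centre-line corners are (368,140), (546,150), (534,320) and (355,310). The stand's foot is at about (248,192) and the clamp post at about (643,390). I'll turn these into positions.

```bash
cat >> h.py <<'E'
def plan(pos,yaw=None,rotm=None):
    """tool down, tool x axis at world yaw; prints linear, rot in handwheel units"""
    s=sensors.observe(); M=R.from_rotvec(s["tool_rot"]); 
    T=rotm if rotm is not None else (R.from_euler("z",yaw)*R.from_rotvec([np.pi,0,0]) if yaw is not None else M)
    l=M.inv().apply(np.array(pos)-s["eef_pos"])/.5; r=(M.inv()*T).as_rotvec()/(np.pi/2)
    print("pos",s["eef_pos"].round(4),"t",s["clock"],"lin",l.round(4),"rot",r.round(4),"rows",np.abs(np.linalg.norm(l)*10).round(1),(np.linalg.norm(r)*90/8.59).round(1))
E
python3 - <<'E'
from h import *
s=sensors.observe();print(R.from_rotvec(s["tool_rot"]).as_matrix().round(2))
c=cams.get_calibration("wrist");M=R.from_rotvec(s["tool_rot"]);print("cam in tool",M.inv().apply(c["origin"]-s["eef_pos"]),(M.inv()*R.from_rotvec(c["orientation"])).as_matrix().round(2))
f=lambda p:np.array(p,float)/4+150-.375
t=ray("top",f([(28,305),(157,285),(175,410),(45,432)]),.034)
p=ray("top",f([(368,140),(546,150),(534,320),(355,310)]),0)
for q in (t,p):
    e=np.roll(q,-1,0)-q; print(q.round(3)[:,:2].tolist(),q.mean(0).round(4),np.linalg.norm(e,axis=1).round(3),(np.arctan2(e[:,1],e[:,0])).round(3))
print("stand",ray("top",f((248,192)),0.0)); print("clampfoot",ray("top",f((640,398)),.01))
# box hood top: 800-scale corners
b=ray("top",np.array([(462,296),(505,296),(507,331),(460,331)])*.7,.098)
e=np.roll(b,-1,0)-b;print(b.mean(0),np.linalg.norm(e,axis=1).round(3),np.arctan2(e[:,1],e[:,0]).round(3))
E
```

```text
[[ 0.9   0.43 -0.  ]
 [ 0.43 -0.9   0.  ]
 [ 0.   -0.   -1.  ]]
cam in tool [ 0.0736159  -0.00135207 -0.14600967] [[-0.   -0.96 -0.28]
 [ 1.    0.   -0.  ]
 [ 0.   -0.28  0.96]]
[[0.565, 0.336], [0.575, 0.216], [0.457, 0.203], [0.446, 0.321]] [0.5108 0.2689 0.034 ] [0.12  0.119 0.119 0.12 ] [-1.489 -3.027  1.664  0.124]
[[0.712, 0.016], [0.688, -0.155], [0.522, -0.131], [0.544, 0.038]] [ 0.6166 -0.0581  0.    ] [0.173 0.168 0.17  0.169] [-1.706  2.994  1.437 -0.127]
stand [[0.66824628 0.13430156 0.        ]]
clampfoot [[ 0.43883952 -0.2227619   0.01      ]]
[ 0.52460284 -0.32713309  0.098     ] [0.108 0.089 0.116 0.089] [-1.647  3.077  1.494 -0.157]
```

Sizes check out: the tile measures 119-120 mm at yaw about 0.10, and the pad about 170 mm at yaw about -0.136. The box yaw doesn't match its description, so I'll look at it closely.

Run:
```python
import cv2,numpy as np
a=cv2.imread("pics/top0.png")[160:250,295:375]; b=cv2.imread("pics/side0.png")[125:205,235:335]
a=cv2.resize(a,(400,450),interpolation=cv2.INTER_CUBIC); b=cv2.resize(b,(400,320),interpolation=cv2.INTER_CUBIC)
o=np.zeros((450,800,3),np.uint8); o[:,:400]=a; o[:320,400:]=b; cv2.imwrite("pics/box.png",o)
```

```text
(no output)
```

View pics/box.png

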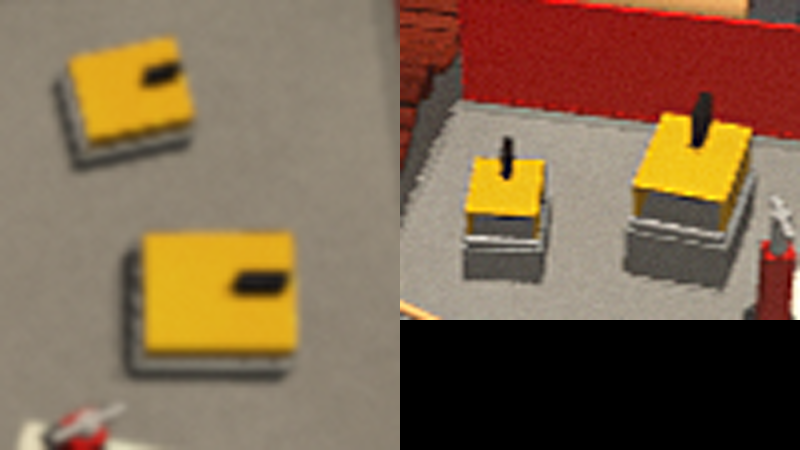

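The hood's long side and fin run across the image, with the fin on the world -y side. That puts the hinge on the +y side and the box yaw near 1.5, not the stated 0.4 to 0.9. I'll check this again with the wrist camera later. The tile comes first.

Run:
```python
from h import *
plan([.49,.275,.24],.1)
```

```text
pos [ 0.2259 -0.4737  0.2382] t 0.1 lin [ 1.1212 -1.1244 -0.002 ] rot [-0.0007 -0.      0.2195] rows 15.9 2.3
```

```bash
P='python3 -m handwheel'
python3 -m handwheel '[{"linear":[0.5,-0.5,0],"rot":[0,0,0],"hand":0},{"linear":[0.5,-0.5,0],"rot":[0,0,0],"hand":0},{"linear":[0.5,-0.5,0],"rot":[0,0,0],"hand":0},{"linear":[0.5,-0.5,0],"rot":[0,0,0],"hand":0},{"linear":[0.5,-0.5,0],"rot":[0,0,0],"hand":0}]'
python3 - <<'E'
from h import *
plan([.49,.275,.24],.1)
E
```

```text
clock: 0.6
eef_pos: [0.3095, -0.2363, 0.2385]
tool_rot: [-3.064, -0.692, 0.0]
ft_force: [1.5, -0.9, -0.0]
grip_width: 0.0879
grasp_force: 0.0
pos [ 0.3095 -0.2363  0.2385] t 0.6 lin [ 0.7654 -0.7683 -0.0027] rot [-2.000e-04 -0.000e+00  2.191e-01] rows 10.8 2.3
```

```bash
python3 -m handwheel '[{"linear":[0.76,-0.76,0],"rot":[0,0,0],"hand":0},{"linear":[0.76,-0.76,0],"rot":[0,0,0],"hand":0},{"linear":[0.76,-0.76,0],"rot":[0,0,0],"hand":0},{"linear":[0.76,-0.76,0],"rot":[0,0,0],"hand":0},{"linear":[0.76,-0.76,0],"rot":[0,0,0],"hand":0}]'
python3 -m handwheel '[{"linear":[0.4,-0.4,0],"rot":[0,0,0.2],"hand":0},{"linear":[0.4,-0.4,0],"rot":[0,0,0.2],"hand":0},{"linear":[0.4,-0.4,0],"rot":[0,0,0.22],"hand":0},{"linear":[0.4,-0.4,0],"rot":[0,0,0.22],"hand":0},{"linear":[0.4,-0.4,0],"rot":[0,0,0.22],"hand":0}]'
python3 - <<'E'
from h import *
plan([.49,.275,.24],.1)
E
```

```text
clock: 1.1
eef_pos: [0.393, -0.0005, 0.2388]
tool_rot: [3.064, 0.693, 0.0]
ft_force: [1.5, -0.9, 0.1]
grip_width: 0.0881
grasp_force: 0.0
clock: 1.6
eef_pos: [0.4699, 0.2157, 0.2385]
tool_rot: [3.138, 0.156, -0.0]
ft_force: [-0.2, -0.4, 0.4]
grip_width: 0.0881
grasp_force: 0.0
pos [0.4699 0.2157 0.2385] t 1.6 lin [ 0.0518 -0.114  -0.003 ] rot [ 0.0001  0.0002 -0.0005] rows 1.3 0.0
```

```bash
python3 -m handwheel '[{"linear":[0.05,-0.11,0],"rot":[0,0,0],"hand":0},{"linear":[0.05,-0.11,0],"rot":[0,0,0],"hand":0},{"linear":[0.05,-0.11,0],"rot":[0,0,0],"hand":0}]'
python3 - <<'E'
from h import *
plan([.49,.275,.24],.1)
c=cams.get_calibration("wrist");np.save("wc.npy",c,allow_pickle=True)
cv2.imwrite("pics/w1.png",cv2.resize(cams.capture("wrist")[:,:,::-1],(800,600),interpolation=cv2.INTER_CUBIC))
E
```

```text
clock: 1.9
eef_pos: [0.489, 0.2717, 0.2379]
tool_rot: [3.137, 0.159, -0.002]
ft_force: [0.2, -1.0, 0.3]
grip_width: 0.088
grasp_force: 0.0
pos [0.489  0.2717 0.2379] t 1.9 lin [ 0.0026 -0.0064 -0.0043] rot [0.0002 0.0009 0.0009] rows 0.1 0.0
```

View pics/w1.png

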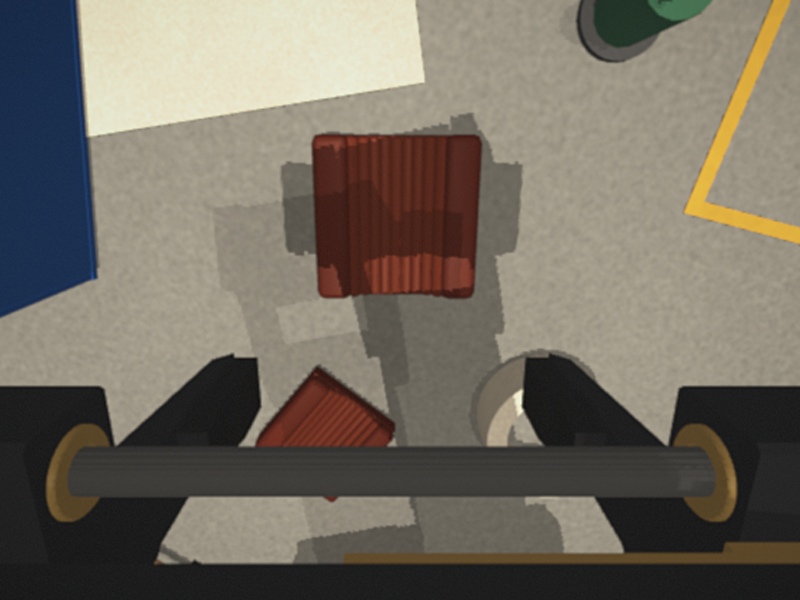

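The wrist view shows the tile square in the frame, with corners at (314,136), (481,136), (474,297) and (320,297). The rolls run up the image along the left and right edges. The pad corner is at (690,210) and the stand foot at (615,25).

Run:
```python
from h import *
c=np.load("wc.npy",allow_pickle=True).item()
q=ray("wrist",np.array([(314,136),(481,136),(474,297),(320,297)])*.7,[.034,.034,.034,.034],c)
e=np.roll(q,-1,0)-q; print(q.mean(0),np.linalg.norm(e,axis=1).round(4),np.arctan2(e[:,1],e[:,0]).round(3))
print("pad corner",ray("wrist",np.array([(690,210)])*.7,0,c), "stand",ray("wrist",np.array([(617,20)])*.7,0,c))
m=q.mean(0)[:2];y=.09
g=m+np.array([[np.cos(y),-np.sin(y)],[np.sin(y),np.cos(y)]])@[-.035,.047]; print(g)
plan([*g,.08],.09); plan([*g,.027],.09)
```

```text
[0.5169277  0.27179643 0.034     ] [0.1154 0.116  0.117  0.1161] [-1.47  -3.033  1.672  0.095]
pad corner [[0.54405931 0.04149849 0.        ]] stand [[0.66966718 0.13015412 0.        ]]
[0.47784506 0.31546046]
pos [0.4889 0.2704 0.2382] t 1.95 lin [-0.0127 -0.092   0.3163] rot [0.0004 0.0008 0.0064] rows 3.3 0.1
pos [0.4889 0.2704 0.2382] t 1.95 lin [-0.0125 -0.092   0.4223] rot [0.0004 0.0008 0.0064] rows 4.3 0.1
```

```bash
python3 -m handwheel '[{"linear":[-0.013,-0.09,0.3],"rot":[0,0,0],"hand":0},{"linear":[-0.013,-0.09,0.3],"rot":[0,0,0],"hand":0},{"linear":[-0.013,-0.09,0.3],"rot":[0,0,0],"hand":0},{"linear":[-0.013,-0.09,0.36],"rot":[0,0,0],"hand":0},{"linear":[-0.013,-0.09,0.36],"rot":[0,0,0],"hand":0}]'
python3 - <<'E'
from h import *
plan([.476,.3145,.026],.101)
E
```

```text
clock: 2.45
eef_pos: [0.4758, 0.3126, 0.055]
tool_rot: [3.135, 0.154, -0.013]
ft_force: [-0.5, -0.9, 0.8]
grip_width: 0.0885
grasp_force: 0.0
pos [0.4758 0.3126 0.055 ] t 2.45 lin [ 0.0012 -0.0039  0.058 ] rot [ 0.0016  0.0054 -0.0019] rows 0.6 0.1
```

```bash
python3 -m handwheel '[{"linear":[0,-0.003,0.03],"rot":[0,0,0],"hand":0},{"linear":[0,-0.003,0.05],"rot":[0,0,0],"hand":0},{"linear":[0,-0.003,0.058],"rot":[0,0,0],"hand":0},{"linear":[0,-0.003,0.058],"rot":[0,0,0],"hand":0}]'
python3 -m handwheel '[{"linear":[0,0,0],"rot":[0,0,0],"hand":0.4},{"linear":[0,0,0],"rot":[0,0,0],"hand":0.55},{"linear":[0,0,0],"rot":[0,0,0],"hand":0.65},{"linear":[0,0,0],"rot":[0,0,0],"hand":0.8},{"linear":[0,0,0],"rot":[0,0,0],"hand":0.9}]'
```

```text
clock: 2.85
eef_pos: [0.4784, 0.3161, 0.0301]
tool_rot: [-3.138, -0.155, -0.001]
ft_force: [0.7, -0.4, 0.0]
grip_width: 0.0879
grasp_force: 0.0
clock: 3.35
eef_pos: [0.4782, 0.3164, 0.0299]
tool_rot: [-3.138, -0.156, -0.0]
ft_force: [-0.2, -0.4, -0.9]
grip_width: 0.0501
grasp_force: 0.0
```

```bash
python3 -m handwheel '[{"linear":[0,0,0.008],"rot":[0,0,0],"hand":0.6},{"linear":[0,0,0.01],"rot":[0,0,0],"hand":0.6},{"linear":[0,0,0.01],"rot":[0,0,0],"hand":0.6}]'
python3 -m handwheel '[{"linear":[0,0,0],"rot":[0,0,0],"hand":1},{"linear":[0,0,0],"rot":[0,0,0],"hand":1},{"linear":[0,0,0],"rot":[0,0,0],"hand":1},{"linear":[0,0,0],"rot":[0,0,0],"hand":1},{"linear":[0,0,0],"rot":[0,0,0],"hand":1}]'
```

```text
clock: 3.65
eef_pos: [0.478, 0.3163, 0.0244]
tool_rot: [3.138, 0.156, -0.001]
ft_force: [0.0, -0.8, 0.5]
grip_width: 0.0351
grasp_force: 0.0
clock: 4.15
eef_pos: [0.4782, 0.3162, 0.0247]
tool_rot: [3.138, 0.156, -0.0]
ft_force: [0.7, -2.5, -1.0]
grip_width: 0.0256
grasp_force: 30.0
```

Roll gripped at 25.6 mm with 30 N. Now I slide the tile sideways, passing between the stand and the tape roll.

```bash
python3 -m handwheel '[{"linear":[-0.003,0.03,0],"rot":[0,0,0],"hand":1},{"linear":[-0.009,0.07,0],"rot":[0,0,0],"hand":1},{"linear":[-0.014,0.12,0],"rot":[0,0,0],"hand":1},{"linear":[-0.02,0.17,0],"rot":[0,0,0],"hand":1},{"linear":[-0.025,0.2,0],"rot":[0,0,0],"hand":1}]'
python3 - <<'E'
from h import *
plan([.472,.05,.0245],.1)
E
```

```text
clock: 4.65
eef_pos: [0.4753, 0.2137, 0.0248]
tool_rot: [-3.138, -0.154, 0.0]
ft_force: [-0.6, 2.4, -2.5]
grip_width: 0.0254
grasp_force: 30.0
pos [0.4753 0.2137 0.0248] t 4.65 lin [-0.0388  0.3252  0.0005] rot [-0.0001  0.0002 -0.0011] rows 3.3 0.0
```

```bash
python3 -m handwheel '[{"linear":[-0.006,0.05,0],"rot":[0,0,0],"hand":1},{"linear":[-0.012,0.1,0],"rot":[0,0,0],"hand":1},{"linear":[-0.018,0.15,0],"rot":[0,0,0],"hand":1},{"linear":[-0.024,0.2,0],"rot":[0,0,0],"hand":1},{"linear":[-0.03,0.25,0],"rot":[0,0,0],"hand":1}]'
python3 -m handwheel '[{"linear":[-0.006,0.05,0],"rot":[0,0,0],"hand":1},{"linear":[-0.009,0.075,0],"rot":[0,0,0],"hand":1},{"linear":[-0.009,0.075,0],"rot":[0,0,0],"hand":1}]'
python3 - <<'E'
from h import *
plan([.5917,-.0071,.0245],-.136)
E
```

```text
clock: 5.15
eef_pos: [0.4726, 0.0886, 0.0247]
tool_rot: [-3.137, -0.156, 0.001]
ft_force: [-0.0, 1.0, -3.4]
grip_width: 0.0254
grasp_force: 30.0
clock: 5.45
eef_pos: [0.4722, 0.0507, 0.0247]
tool_rot: [3.138, 0.152, -0.0]
ft_force: [-0.3, -1.6, -2.8]
grip_width: 0.0257
grasp_force: 30.0
pos [0.4722 0.0507 0.0247] t 5.45 lin [0.2266 0.1383 0.0004] rot [1.000e-04 1.000e-04 1.483e-01] rows 2.7 1.6
```

```bash
python3 -m handwheel '[{"linear":[0.03,0.02,0],"rot":[0,0,0.02],"hand":1},{"linear":[0.07,0.045,0],"rot":[0,0,0.05],"hand":1},{"linear":[0.11,0.07,0],"rot":[0,0,0.08],"hand":1},{"linear":[0.15,0.095,0],"rot":[0,0,0.11],"hand":1},{"linear":[0.18,0.114,0],"rot":[0,0,0.14],"hand":1}]'
python3 - <<'E'
from h import *
plan([.587,-.0064,.0245],-.136)
E
```

```text
clock: 5.95
eef_pos: [0.568, 0.0051, 0.0247]
tool_rot: [-3.135, 0.192, 0.002]
ft_force: [-5.3, 4.6, 4.1]
grip_width: 0.0261
grasp_force: 30.0
pos [0.568  0.0051 0.0247] t 5.95 lin [0.0404 0.0183 0.0003] rot [-0.0005  0.0008  0.0089] rows 0.4 0.1
```

```bash
python3 -m handwheel '[{"linear":[0.02,0.01,0],"rot":[0,0,0.009],"hand":1},{"linear":[0.036,0.018,0],"rot":[0,0,0.009],"hand":1},{"linear":[0.036,0.018,0],"rot":[0,0,0.009],"hand":1}]'
python3 - <<'E'
from h import *
plan([.587,-.0064,.0245],-.136)
c=cams.get_calibration("wrist");np.save("wc2.npy",c,allow_pickle=True)
a=cv2.resize(cams.capture("wrist")[:,:,::-1],(400,300)); t=cams.capture("top")[:,:,::-1]; cv2.imwrite("pics/t2.png",t)
o=np.zeros((400,800,3),np.uint8); o[:300,:400]=a; o[:,400:]=cv2.resize(t[165:265,210:310],(400,400),interpolation=cv2.INTER_CUBIC); cv2.imwrite("pics/p2.png",o)
E
```

```text
clock: 6.25
eef_pos: [0.5851, -0.0068, 0.0247]
tool_rot: [3.134, -0.21, 0.002]
ft_force: [1.1, -0.9, -2.8]
grip_width: 0.0256
grasp_force: 29.9
pos [ 0.5851 -0.0068  0.0247] t 6.25 lin [ 0.0037 -0.0012  0.0004] rot [ 0.0001 -0.0009  0.0012] rows 0.0 0.0
```

View pics/p2.png

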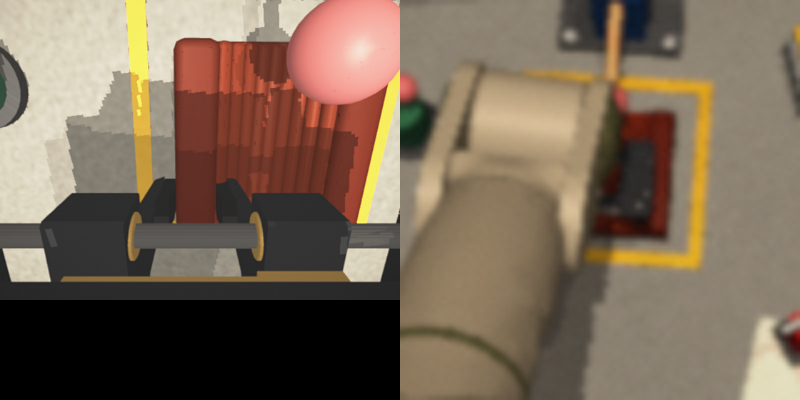

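The top crop shows the tile's right edge from (675,113) to (668,240), with the outline's right inner edge at about x=697 and its bottom inner edge at about y=252. I'll convert these to pad coordinates.

Run:
```python
from h import *
f=lambda p:(np.array(p,float)-[400,0])/4+[210,165]-.375
C=np.array([.617,-.058]);y=-.136;Rm=np.array([[np.cos(y),-np.sin(y)],[np.sin(y),np.cos(y)]])
print("TR,BR tile top:",((ray("top",f([(675,113),(668,240)]),.034)[:,:2]-C)@Rm).round(4).tolist())
print("pad outer TR, outer BR",((ray("top",f([(713,85),(699,270)]),0)[:,:2]-C)@Rm).round(4).tolist())
c=np.load("wc2.npy",allow_pickle=True).item()
w=lambda p:np.array(p,float)*1.4
print("wrist roll TL",((ray("wrist",w([(175,42),(176,215)]),.034,c)[:,:2]-C)@Rm).round(4).tolist(), "pad inner left",((ray("wrist",w([(146,5),(151,150)]),0,c)[:,:2]-C)@Rm).round(4).tolist())
```

```text
TR,BR tile top: [[0.049, -0.059], [-0.0737, -0.0599]]
pad outer TR, outer BR [[0.0895, -0.0933], [-0.0937, -0.0901]]
wrist roll TL [[0.0522, 0.0592], [-0.051, 0.0608]] pad inner left [[0.0782, 0.0797], [-0.0174, 0.0814]]
```

```bash
python3 -m handwheel '[{"linear":[0.006,0,0],"rot":[0,0,0],"hand":1},{"linear":[0.012,0,0],"rot":[0,0,0],"hand":1},{"linear":[0.012,0,0],"rot":[0,0,0],"hand":1}]'
python3 -m handwheel '[{"linear":[0,0,0],"rot":[0,0,0],"hand":0.5},{"linear":[0,0,0],"rot":[0,0,0],"hand":0.4},{"linear":[0,0,0],"rot":[0,0,0],"hand":0.4},{"linear":[0,0,-0.02],"rot":[0,0,0],"hand":0.4},{"linear":[0,0,-0.06],"rot":[0,0,0],"hand":0.4}]'
python3 -m handwheel '[{"linear":[-0.02,0,-0.1],"rot":[0,0,0],"hand":0.4},{"linear":[-0.06,0,-0.2],"rot":[0,0,0],"hand":0.4},{"linear":[-0.1,0,-0.3],"rot":[0,0,0],"hand":0.4},{"linear":[-0.16,0,-0.4],"rot":[0,0,0],"hand":0.4},{"linear":[-0.16,0,-0.4],"rot":[0,0,0],"hand":0.4}]'
python3 - <<'E'
from h import *
t=cams.capture("top")[:,:,::-1]; cv2.imwrite("pics/t3.png",t)
plan([.43,-.30,.26],-.1)
E
```

```text
clock: 6.65
eef_pos: [0.5904, -0.0076, 0.0247]
tool_rot: [-3.134, 0.211, -0.0]
ft_force: [-0.7, 1.1, -1.6]
grip_width: 0.026
grasp_force: 30.0
clock: 7.15
eef_pos: [0.5896, -0.0077, 0.0546]
tool_rot: [-3.134, 0.212, 0.003]
ft_force: [0.1, 0.6, -0.2]
grip_width: 0.0527
grasp_force: 0.0
clock: 7.65
eef_pos: [0.5106, 0.0031, 0.26]
tool_rot: [3.133, -0.211, 0.012]
ft_force: [0.6, -1.2, -0.3]
grip_width: 0.0529
grasp_force: 0.0
pos [0.5106 0.0032 0.2602] t 7.7 lin [-7.850e-02  6.225e-01  2.000e-04] rot [ 0.0006 -0.0051 -0.0219] rows 6.3 0.2
```

Tile released. Now I hover over the control box with the tool turned to about 1.5.

```bash
python3 -m handwheel '[{"linear":[0.04,0.64,-0.06],"rot":[0,0,-1],"hand":0.4},{"linear":[0.04,0.64,-0.06],"rot":[0,0,-1],"hand":0.4},{"linear":[0.04,0.64,-0.06],"rot":[0,0,-1],"hand":0.4},{"linear":[0.04,0.64,-0.06],"rot":[0,0,-1],"hand":0.4},{"linear":[0.04,0.64,-0.06],"rot":[0,0,-1],"hand":0.4}]'
python3 - <<'E'
from h import *
plan([.525,-.32,.29],1.5)
E
```

```text
clock: 8.2
eef_pos: [0.4948, -0.2252, 0.2749]
tool_rot: [-3.02, -0.86, 0.002]
ft_force: [0.1, 0.3, 0.2]
grip_width: 0.0527
grasp_force: 0.0
pos [ 0.4948 -0.2252  0.2749] t 8.2 lin [-0.0485  0.1929 -0.0306] rot [-1.200e-03 -2.000e-04 -6.018e-01] rows 2.0 6.3
```

```bash
python3 -m handwheel '[{"linear":[-0.05,0.19,-0.03],"rot":[0,0,-0.6],"hand":0.4},{"linear":[-0.05,0.19,-0.03],"rot":[0,0,-0.6],"hand":0.4},{"linear":[-0.05,0.19,-0.03],"rot":[0,0,-0.6],"hand":0.4},{"linear":[-0.05,0.19,-0.03],"rot":[0,0,-0.6],"hand":0.4},{"linear":[-0.05,0.19,-0.03],"rot":[0,0,-0.6],"hand":0.4}]'
python3 -m handwheel '[{"linear":[0,0,0],"rot":[0,0,-0.14],"hand":0.4},{"linear":[0,0,0],"rot":[0,0,-0.14],"hand":0.4},{"linear":[0,0,0],"rot":[0,0,-0.14],"hand":0.4}]'
python3 - <<'E'
from h import *
plan([.525,-.32,.29],1.5)
c=cams.get_calibration("wrist");np.save("wc3.npy",c,allow_pickle=True)
cv2.imwrite("pics/w3.png",cv2.resize(cams.capture("wrist")[:,:,::-1],(800,600),interpolation=cv2.INTER_CUBIC))
E
```

```text
clock: 8.7
eef_pos: [0.5234, -0.318, 0.289]
tool_rot: [-2.495, -1.905, 0.001]
ft_force: [1.6, -0.5, 0.2]
grip_width: 0.0531
grasp_force: 0.0
clock: 9.0
eef_pos: [0.5234, -0.3176, 0.2895]
tool_rot: [-2.276, -2.162, 0.0]
ft_force: [0.2, 0.0, -0.7]
grip_width: 0.0531
grasp_force: 0.0
pos [ 0.5234 -0.3176  0.2895] t 9.0 lin [-0.0047  0.0034 -0.0011] rot [-0.001  -0.0008  0.0122] rows 0.1 0.1
```

View pics/w3.png

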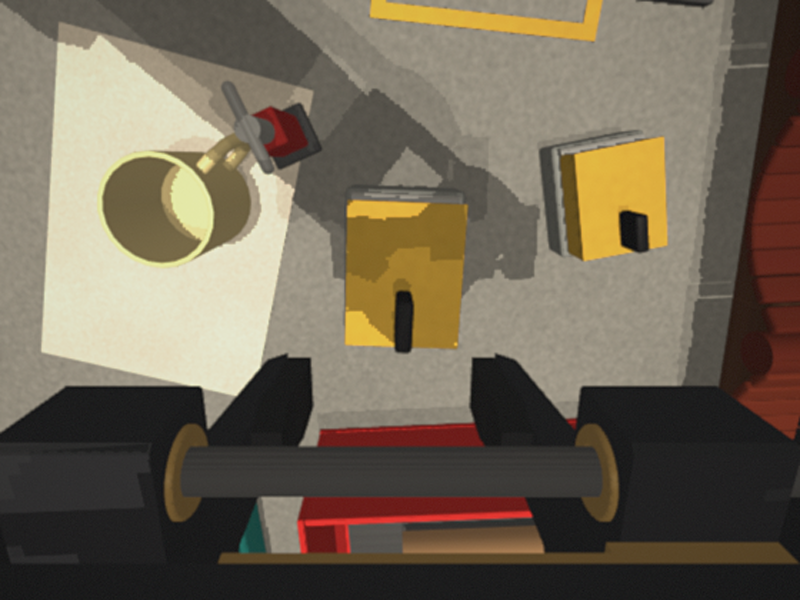

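The wrist view shows the hinge at the image top (world +y). The hood corners are at (347,200), (467,203), (458,348) and (346,345). The black fin runs from its base at (404,291) to its far top edge at (404,352). The clamp post is at (285,135).

Run:
```python
from h import *
c=np.load("wc3.npy",allow_pickle=True).item()
q=ray("wrist",np.array([(347,200),(467,203),(458,348),(346,345)])*.7,.098,c)
e=np.roll(q,-1,0)-q; print(q.round(4)[:,:2].tolist(),q.mean(0).round(4),np.linalg.norm(e,axis=1).round(4),np.arctan2(e[:,1],e[:,0]).round(3))
f0=ray("wrist",np.array([(404,291)])*.7,.098,c)[0];f1=ray("wrist",np.array([(404,352)])*.7,.136,c)[0]
print("fin base hinge end",f0,"fin top front end",f1,(f0+f1)/2,np.linalg.norm((f0-f1)[:2]))
```

```text
[[0.4956, -0.2708], [0.5785, -0.2772], [0.5709, -0.3849], [0.4866, -0.3782]] [ 0.5329 -0.3278  0.098 ] [0.0831 0.108  0.0846 0.1077] [-0.076 -1.641  3.061  1.487]
fin base hinge end [ 0.53212748 -0.33815999  0.098     ] fin top front end [ 0.529745   -0.37004431  0.136     ] [ 0.53093624 -0.35410215  0.117     ] 0.03197320776269421
```

Run:
```python
from h import *
plan([.531,-.354,.16],1.493);plan([.531,-.354,.112],1.493)
```

```text
pos [ 0.5234 -0.3175  0.2897] t 9.05 lin [-0.0723  0.0194  0.2593] rot [-0.0009 -0.0007  0.0153] rows 2.7 0.2
pos [ 0.5234 -0.3175  0.2897] t 9.05 lin [-0.0724  0.0196  0.3553] rot [-0.0009 -0.0007  0.0153] rows 3.6 0.2
```

```bash
python3 -m handwheel '[{"linear":[-0.072,0.02,0.06],"rot":[0,0,0.015],"hand":0.4},{"linear":[-0.072,0.02,0.16],"rot":[0,0,0.015],"hand":0.4},{"linear":[-0.072,0.02,0.25],"rot":[0,0,0.015],"hand":0.4},{"linear":[-0.072,0.02,0.31],"rot":[0,0,0.015],"hand":0.4},{"linear":[-0.072,0.02,0.31],"rot":[0,0,0.015],"hand":0.4}]'
python3 - <<'E'
from h import *
plan([.531,-.354,.112],1.493)
E
```

```text
clock: 9.55
eef_pos: [0.5299, -0.3526, 0.1311]
tool_rot: [-2.299, -2.128, 0.001]
ft_force: [0.2, -0.2, -0.4]
grip_width: 0.0526
grasp_force: 0.0
pos [ 0.5299 -0.3526  0.1311] t 9.55 lin [-0.0029  0.0027  0.0382] rot [-0.0044 -0.0036  0.0002] rows 0.4 0.1
```

```bash
python3 -m handwheel '[{"linear":[-0.003,0.003,0.02],"rot":[0,0,0],"hand":0.4},{"linear":[-0.003,0.003,0.035],"rot":[0,0,0],"hand":0.4},{"linear":[-0.003,0.003,0.035],"rot":[0,0,0],"hand":0.4}]'
python3 -m handwheel '[{"linear":[0,0,0],"rot":[0,0,0],"hand":1},{"linear":[0,0,0],"rot":[0,0,0],"hand":1},{"linear":[0,0,0],"rot":[0,0,0],"hand":1},{"linear":[0,0,0],"rot":[0,0,0],"hand":1},{"linear":[0,0,0],"rot":[0,0,0],"hand":1}]'
python3 - <<'E'
from h import *
plan([.531,-.354,.112],1.493)
E
```

```text
clock: 9.85
eef_pos: [0.5329, -0.3556, 0.1186]
tool_rot: [2.304, 2.135, -0.0]
ft_force: [0.6, 0.2, 0.0]
grip_width: 0.0531
grasp_force: 0.0
clock: 10.35
eef_pos: [0.5315, -0.3556, 0.1184]
tool_rot: [-2.301, -2.134, 0.004]
ft_force: [-22.9, -1.5, 4.3]
grip_width: 0.0156
grasp_force: 11.1
pos [ 0.5315 -0.3556  0.1184] t 10.35 lin [ 0.0032 -0.0011  0.0129] rot [-0.0025 -0.0001  0.0016] rows 0.1 0.0
```

Gripping off-centre by about 2 mm, so I open, shift, lower 6 mm and close again.

```bash
python3 -m handwheel '[{"linear":[0,0,0],"rot":[0,0,0],"hand":0.7},{"linear":[0,-0.005,0.006],"rot":[0,0,0],"hand":0.7},{"linear":[0,-0.005,0.012],"rot":[0,0,0],"hand":0.7},{"linear":[0,-0.005,0.012],"rot":[0,0,0],"hand":0.7}]'
python3 -m handwheel '[{"linear":[0,0,0],"rot":[0,0,0],"hand":1},{"linear":[0,0,0],"rot":[0,0,0],"hand":1},{"linear":[0,0,0],"rot":[0,0,0],"hand":1},{"linear":[0,0,0],"rot":[0,0,0],"hand":1},{"linear":[0,0,0],"rot":[0,0,0],"hand":1}]'
```

```text
clock: 10.75
eef_pos: [0.5302, -0.3551, 0.1119]
tool_rot: [-2.303, -2.135, -0.0]
ft_force: [0.1, 0.4, -0.1]
grip_width: 0.0264
grasp_force: 0.0
clock: 11.25
eef_pos: [0.5296, -0.3554, 0.1124]
tool_rot: [-2.303, -2.134, 0.001]
ft_force: [-4.6, 0.7, 1.1]
grip_width: 0.0119
grasp_force: 30.0
```

Fin gripped: 11.9 mm at 30 N. Next I work out the arc rows, with a slight tool tilt.

Run:
```python
from h import *
r0=np.array([-.0817,.0744]); b=.0144; N=20; TH=1.80; TA=.5
def pose(k):
    th=TH*k/N; t=TA*k/N
    P=np.array([r0[0]*np.cos(th)+r0[1]*np.sin(th),-r0[0]*np.sin(th)+r0[1]*np.cos(th)])
    return P-b*np.array([np.sin(t),np.cos(t)]),t
for c in range(4):
    p0,t0=pose(5*c)
    for k in range(5*c+1,5*c+6):
        p,t=pose(k); d=p-p0
        X=np.array([np.cos(t0),-np.sin(t0)]); Z=-np.array([np.sin(t0),np.cos(t0)])
        print(c,(d@X/.5).round(3),(d@Z/.5).round(3),(-(t-t0)/(np.pi/2)).round(3), "TCP rel hinge",p.round(3))
```

```text
Traceback (most recent call last):
AttributeError: 'float' object has no attribute 'round'
```

Run:
```python
from h import *
r0=np.array([-.0817,.0744]); b=.0144; N=20; TH=1.80; TA=.5
def pose(k):
    th=TH*k/N; t=TA*k/N
    P=np.array([r0[0]*np.cos(th)+r0[1]*np.sin(th),-r0[0]*np.sin(th)+r0[1]*np.cos(th)])
    return P-b*np.array([np.sin(t),np.cos(t)]),t
for c in range(4):
    p0,t0=pose(5*c)
    for k in range(5*c+1,5*c+6):
        p,t=pose(k); d=p-p0
        X=np.array([np.cos(t0),-np.sin(t0)]); Z=-np.array([np.sin(t0),np.cos(t0)])
        print(c,round(d@X/.5,3),round(d@Z/.5,3),round(-(t-t0)/(np.pi/2),3), "TCP rel hinge",p.round(3))
```

```text
0 0.013 -0.014 -0.016 TCP rel hinge [-0.075  0.067]
0 0.028 -0.027 -0.032 TCP rel hinge [-0.068  0.073]
0 0.043 -0.038 -0.048 TCP rel hinge [-0.06   0.079]
0 0.06 -0.048 -0.064 TCP rel hinge [-0.052  0.084]
0 0.077 -0.056 -0.08 TCP rel hinge [-0.043  0.088]
1 0.017 -0.009 -0.016 TCP rel hinge [-0.034  0.092]
1 0.035 -0.016 -0.032 TCP rel hinge [-0.025  0.094]
1 0.053 -0.022 -0.048 TCP rel hinge [-0.015  0.096]
1 0.072 -0.026 -0.064 TCP rel hinge [-0.006  0.096]
1 0.091 -0.028 -0.08 TCP rel hinge [0.004 0.096]
2 0.019 -0.003 -0.016 TCP rel hinge [0.013 0.095]
2 0.038 -0.004 -0.032 TCP rel hinge [0.023 0.093]
2 0.057 -0.003 -0.048 TCP rel hinge [0.032 0.091]
2 0.076 -0.0 -0.064 TCP rel hinge [0.041 0.087]
2 0.095 0.004 -0.08 TCP rel hinge [0.049 0.083]
3 0.019 0.004 -0.016 TCP rel hinge [0.058 0.077]
3 0.037 0.009 -0.032 TCP rel hinge [0.065 0.072]
3 0.055 0.016 -0.048 TCP rel hinge [0.072 0.065]
3 0.072 0.025 -0.064 TCP rel hinge [0.078 0.058]
3 0.088 0.035 -0.08 TCP rel hinge [0.084 0.05 ]
```

```bash
python3 -m handwheel '[{"linear":[0.013,0,-0.014],"rot":[0,-0.016,0],"hand":1},{"linear":[0.028,0,-0.027],"rot":[0,-0.032,0],"hand":1},{"linear":[0.043,0,-0.038],"rot":[0,-0.048,0],"hand":1},{"linear":[0.06,0,-0.048],"rot":[0,-0.064,0],"hand":1},{"linear":[0.077,0,-0.056],"rot":[0,-0.08,0],"hand":1}]'
```

```text
clock: 11.75
eef_pos: [0.5331, -0.3154, 0.1405]
tool_rot: [2.238, 2.076, -0.143]
ft_force: [-1.1, -0.0, -9.8]
grip_width: 0.0119
grasp_force: 30.0
```

Good: it moves with low force. The measured position matches the plan of hinge-relative (-0.043, 0.088).

```bash
python3 -m handwheel '[{"linear":[0.017,0,-0.009],"rot":[0,-0.016,0],"hand":1},{"linear":[0.035,0,-0.016],"rot":[0,-0.032,0],"hand":1},{"linear":[0.053,0,-0.022],"rot":[0,-0.048,0],"hand":1},{"linear":[0.072,0,-0.026],"rot":[0,-0.064,0],"hand":1},{"linear":[0.091,0,-0.028],"rot":[0,-0.08,0],"hand":1}]'
python3 -m handwheel '[{"linear":[0.019,0,-0.003],"rot":[0,-0.016,0],"hand":1},{"linear":[0.038,0,-0.004],"rot":[0,-0.032,0],"hand":1},{"linear":[0.057,0,-0.003],"rot":[0,-0.048,0],"hand":1},{"linear":[0.076,0,0],"rot":[0,-0.064,0],"hand":1},{"linear":[0.095,0,0.004],"rot":[0,-0.08,0],"hand":1}]'
```

```text
clock: 12.25
eef_pos: [0.5372, -0.2688, 0.1479]
tool_rot: [2.167, 2.011, -0.274]
ft_force: [4.8, -6.9, -17.4]
grip_width: 0.0118
grasp_force: 30.0
clock: 12.75
eef_pos: [0.5411, -0.2248, 0.1347]
tool_rot: [2.092, 1.941, -0.399]
ft_force: [7.2, -16.1, -18.0]
grip_width: 0.0114
grasp_force: 30.0
```

```bash
python3 -m handwheel '[{"linear":[0.017,0,0.009],"rot":[0,-0.016,0],"hand":1},{"linear":[0.034,0,0.016],"rot":[0,-0.032,0],"hand":1},{"linear":[0.052,0,0.023],"rot":[0,-0.048,0],"hand":1},{"linear":[0.069,0,0.032],"rot":[0,-0.064,0],"hand":1},{"linear":[0.085,0,0.042],"rot":[0,-0.08,0],"hand":1}]'
python3 - <<'E'
from h import *
s=cams.capture("side")[:,:,::-1];cv2.imwrite("pics/s4.png",cv2.resize(s[100:230,220:380],(800,600),interpolation=cv2.INTER_CUBIC))
E
```

```text
clock: 13.25
eef_pos: [0.5442, -0.1924, 0.1018]
tool_rot: [2.014, 1.869, -0.515]
ft_force: [1.8, -5.8, -0.3]
grip_width: 0.0116
grasp_force: 30.0
```

View pics/s4.png

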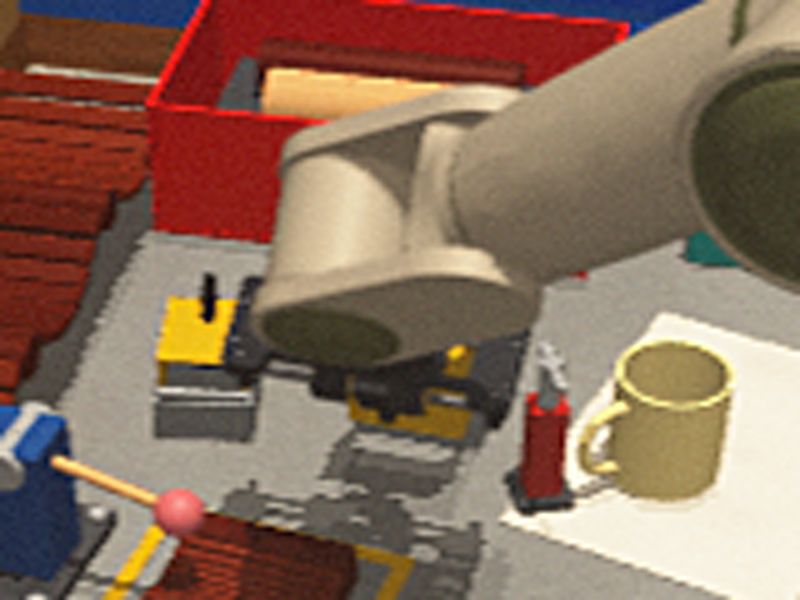

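The cover leans back past upright; the TCP geometry gives about 1.79 rad. Release and retreat.

```bash
python3 -m handwheel '[{"linear":[0,0,0],"rot":[0,0,0],"hand":0.7},{"linear":[0,0,0],"rot":[0,0,0],"hand":0.55},{"linear":[0,0,0],"rot":[0,0,0],"hand":0.55},{"linear":[0,0,-0.04],"rot":[0,0,0],"hand":0.55},{"linear":[0,0,-0.1],"rot":[0,0,0],"hand":0.55}]'
python3 -m handwheel '[{"linear":[0,0,-0.06],"rot":[0,0,0],"hand":0.55},{"linear":[0,0,-0.12],"rot":[0,0,0],"hand":0.55},{"linear":[0,0,-0.2],"rot":[0,0,0],"hand":0.55},{"linear":[0,0,-0.25],"rot":[0,0.1,0],"hand":0.8},{"linear":[0,0,-0.25],"rot":[0,0.2,0],"hand":1}]'
python3 - <<'E'
from h import *
plan([.5314,-.346,.25],1.493)
E
```

```text
clock: 13.8
eef_pos: [0.5437, -0.1691, 0.1432]
tool_rot: [2.021, 1.873, -0.52]
ft_force: [-0.3, -0.4, 0.2]
grip_width: 0.0397
grasp_force: 0.0
clock: 14.3
eef_pos: [0.5505, -0.1068, 0.2574]
tool_rot: [2.191, 2.04, -0.209]
ft_force: [0.6, -0.8, -0.6]
grip_width: 0.0257
grasp_force: 0.0
pos [ 0.5505 -0.1068  0.2574] t 14.3 lin [-0.4676 -0.0044  0.1089] rot [0.0055 0.126  0.0039] rows 4.8 1.3
```

```bash
python3 -m handwheel '[{"linear":[-0.45,-0.004,0.03],"rot":[0.005,0.126,0.004],"hand":1},{"linear":[-0.45,-0.004,0.03],"rot":[0.005,0.126,0.004],"hand":1},{"linear":[-0.45,-0.004,0.05],"rot":[0.005,0.126,0.004],"hand":1},{"linear":[-0.45,-0.004,0.08],"rot":[0.005,0.126,0.004],"hand":1},{"linear":[-0.45,-0.004,0.08],"rot":[0.005,0.126,0.004],"hand":1}]'
python3 -m handwheel '[{"linear":[0,0,0],"rot":[0,0,0],"hand":1},{"linear":[0,0,0],"rot":[0,0,0],"hand":1},{"linear":[0,0,0],"rot":[0,0,0],"hand":1}]'
python3 - <<'E'
from h import *
plan([.5314,-.346,.25],1.493)
c=cams.get_calibration("wrist");np.save("wc5.npy",c,allow_pickle=True)
cv2.imwrite("pics/w5.png",cv2.resize(cams.capture("wrist")[:,:,::-1],(800,600),interpolation=cv2.INTER_CUBIC))
E
```

```text
clock: 14.8
eef_pos: [0.5286, -0.3401, 0.259]
tool_rot: [-2.313, -2.124, 0.013]
ft_force: [0.3, 1.2, 0.2]
grip_width: 0.0001
grasp_force: 0.0
clock: 15.1
eef_pos: [0.5301, -0.3355, 0.2598]
tool_rot: [-2.309, -2.128, 0.013]
ft_force: [-0.8, -0.3, 0.6]
grip_width: 0.0005
grasp_force: 0.0
pos [ 0.5301 -0.3355  0.2598] t 15.1 lin [-0.0206  0.0044  0.0197] rot [-0.0041  0.0031 -0.0023] rows 0.3 0.1
```

View pics/w5.png

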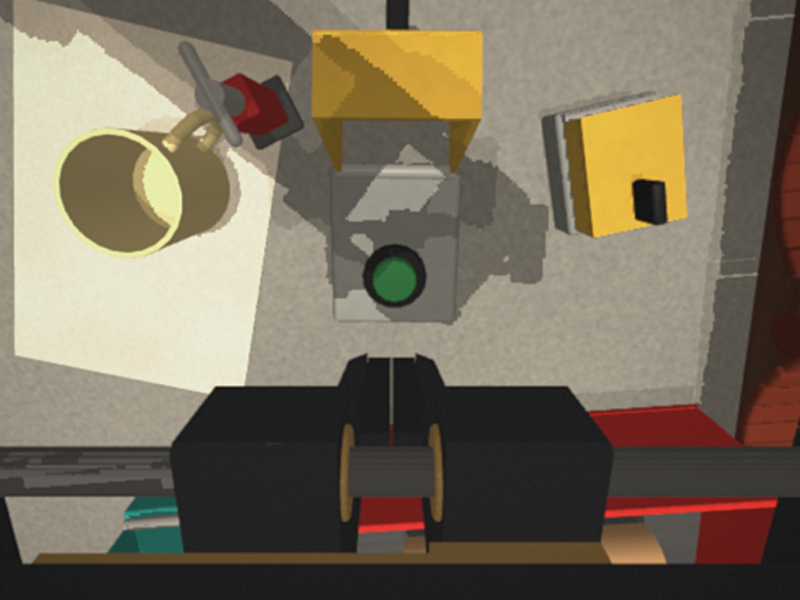

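The cover is open, leaning back, with its fin at (397,10). The green button is at (394,280) inside a black collar.

Run:
```python
from h import *
c=np.load("wc5.npy",allow_pickle=True).item()
p=ray("wrist",np.array([(394,280),(371,280),(417,280)])*.7,.06,c);print(p.round(4),np.linalg.norm(p[1]-p[2]))
q=ray("wrist",np.array([(334,321),(455,321),(460,178),(334,178)])*.7,.05,c);print("box top",q.round(4).tolist(),q.mean(0))
plan([.5314,-.346,.10],1.493);plan([p[0][0],p[0][1],.10],1.493)
```

```text
[[ 0.5303 -0.3508  0.06  ]
 [ 0.5133 -0.3494  0.06  ]
 [ 0.5474 -0.3521  0.06  ]] 0.03417500380092043
box top [[0.4806, -0.3827, 0.05], [0.5751, -0.3903, 0.05], [0.5834, -0.2817, 0.05], [0.4931, -0.2743, 0.05]] [ 0.53305965 -0.33224555  0.05      ]
pos [ 0.5302 -0.3354  0.2599] t 15.15 lin [-0.0193  0.0062  0.3199] rot [-0.0041  0.0032 -0.002 ] rows 3.2 0.1
pos [ 0.5302 -0.3354  0.2599] t 15.15 lin [-0.029   0.0048  0.3199] rot [-0.0041  0.0032 -0.002 ] rows 3.2 0.1
```

```bash
python3 -m handwheel '[{"linear":[-0.024,0.005,0.08],"rot":[0,0,0],"hand":1},{"linear":[-0.024,0.005,0.16],"rot":[0,0,0],"hand":1},{"linear":[-0.024,0.005,0.24],"rot":[0,0,0],"hand":1},{"linear":[-0.024,0.005,0.31],"rot":[0,0,0],"hand":1},{"linear":[-0.024,0.005,0.31],"rot":[0,0,0],"hand":1}]'
python3 -m handwheel '[{"linear":[0,0,0.02],"rot":[0,0,0],"hand":1},{"linear":[0,0,0.03],"rot":[0,0,0],"hand":1},{"linear":[0,0,0.03],"rot":[0,0,0],"hand":1},{"linear":[0,0,0.03],"rot":[0,0,0],"hand":1}]'
```

```text
clock: 15.65
eef_pos: [0.5288, -0.3469, 0.1003]
tool_rot: [-2.302, -2.123, 0.014]
ft_force: [-0.6, 0.4, 0.2]
grip_width: 0.0004
grasp_force: 0.0
clock: 16.05
eef_pos: [0.5303, -0.3498, 0.0904]
tool_rot: [-2.311, -2.128, 0.013]
ft_force: [0.9, -0.7, 1.0]
grip_width: 0.0003
grasp_force: 0.0
```

```bash
python3 -m handwheel '[{"linear":[0,0,0.01],"rot":[0,0,0],"hand":1},{"linear":[0,0,0.02],"rot":[0,0,0],"hand":1},{"linear":[0,0,0.03],"rot":[0,0,0],"hand":1},{"linear":[0,0,0.03],"rot":[0,0,0],"hand":1}]'
python3 -m handwheel '[{"linear":[0,0,0.008],"rot":[0,0,0],"hand":1},{"linear":[0,0,0.012],"rot":[0,0,0],"hand":1},{"linear":[0,0,0.012],"rot":[0,0,0],"hand":1}]'
python3 -m handwheel '[{"linear":[0,0,0.006],"rot":[0,0,0],"hand":1},{"linear":[0,0,0.006],"rot":[0,0,0],"hand":1}]'
```

```text
clock: 16.45
eef_pos: [0.5295, -0.3493, 0.0733]
tool_rot: [-2.309, -2.125, 0.013]
ft_force: [-0.6, -0.1, -0.1]
grip_width: 0.0004
grasp_force: 0.0
clock: 16.75
eef_pos: [0.53, -0.3497, 0.0685]
tool_rot: [-2.31, -2.127, 0.013]
ft_force: [-0.7, 0.2, 4.1]
grip_width: 0.0001
grasp_force: 1.8
clock: 16.95
eef_pos: [0.53, -0.3498, 0.0664]
tool_rot: [-2.31, -2.127, 0.013]
ft_force: [-1.6, 2.4, 9.5]
grip_width: 0.0003
grasp_force: 5.0
```

```bash
python3 -m handwheel '[{"linear":[0,0,0.004],"rot":[0,0,0],"hand":1},{"linear":[0,0,0.006],"rot":[0,0,0],"hand":1},{"linear":[0,0,0.006],"rot":[0,0,0],"hand":1}]'
```

```text
clock: 17.25
eef_pos: [0.5301, -0.3499, 0.066]
tool_rot: [2.311, 2.128, -0.013]
ft_force: [-9.4, 7.8, 28.8]
grip_width: 0.0006
grasp_force: 14.7
```

Firm stop at z = 0.066, after about 6 mm of travel from contact at about 0.072. Release and retreat.

```bash
python3 -m handwheel '[{"linear":[0,0,-0.03],"rot":[0,0,0],"hand":1},{"linear":[0,0,-0.1],"rot":[0,0,0],"hand":1},{"linear":[0,0,-0.2],"rot":[0,0,0],"hand":1},{"linear":[0,0,-0.3],"rot":[0,0,0],"hand":1},{"linear":[0,0,-0.38],"rot":[0,0,0],"hand":1}]'
python3 -m handwheel '[{"linear":[-0.1,0,-0.02],"rot":[0,0,0],"hand":1},{"linear":[-0.2,0,-0.02],"rot":[0,0,0],"hand":1},{"linear":[-0.2,0,-0.02],"rot":[0,0,0],"hand":1},{"linear":[-0.2,0,-0.02],"rot":[0,0,0],"hand":1}]'
python3 - <<'E'
from h import *
t=cams.capture("top")[:,:,::-1]; s=cams.capture("side")[:,:,::-1]
a=cv2.resize(t[155:265,215:345],(473,400),interpolation=cv2.INTER_CUBIC);b=cv2.resize(s[110:270,230:360],(325,400),interpolation=cv2.INTER_CUBIC)
cv2.imwrite("pics/fin.png",np.hstack([a,b]))
E
```

```text
clock: 17.75
eef_pos: [0.5312, -0.3488, 0.2552]
tool_rot: [-2.311, -2.128, 0.013]
ft_force: [-0.2, -0.3, 0.2]
grip_width: 0.0003
grasp_force: 0.0
clock: 18.15
eef_pos: [0.5226, -0.4491, 0.2614]
tool_rot: [-2.31, -2.124, 0.013]
ft_force: [0.4, 1.2, 0.6]
grip_width: 0.0007
grasp_force: 0.0
```

View pics/fin.png

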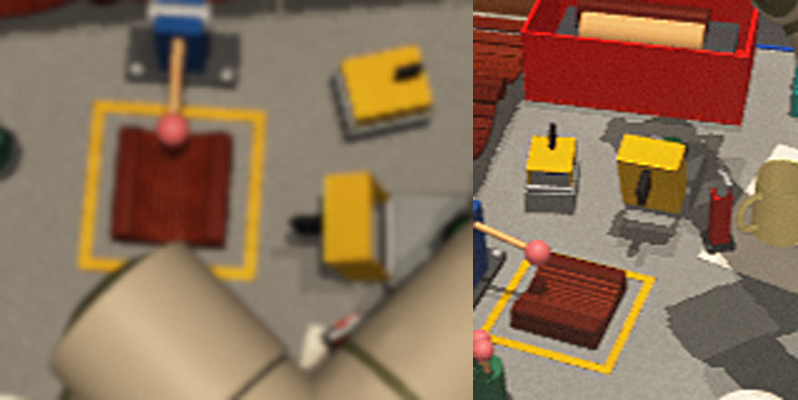

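The final pictures show the tile square inside the outline (top crop, about (112-230, 128-247)), with all the yellow clear of it. The cover stands open leaning back, and the robot is clear of everything.

```bash
python3 -c "
from cell import job
print(job.finish_job())"
```

```text
the job is handed in; nothing more can be done
None
```

I handed the job in at about 18 s, with the tile square inside the outline, the cover open at about 1.79 rad, and the start button pressed to its stop and let go; the verdict was not shown.

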